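Hold-to-run key switch at the finishing bench

ROBOT

A 6-joint arm with a two-finger parallel gripper is mounted at the origin on the work surface. World frame = base frame: x ahead of the robot, y to its left, z up, the work surface at z = 0. Lengths are in mm, angles in rad, forces in N, time in s.
With the tool pointing down it reaches from about 325 to 900 mm from the base axis. Payload 6.1 kg.
Tool frame: the origin (TCP) lies midway between the tips of the shut fingers; the grasp point (between the pads) lies 19 mm behind it (bot.grip_point_offset is the distance from the TCP to the grasp point, in mm); y points along the fingers, x is the direction in which the jaws open and shut, and the axes are right-handed (so a half turn about y gives the same grasp; the last joint's range is limited). The gripper opens to 87 mm and grips with 3 to 60 N. Pads are 19 mm wide; open, the fingers measure 117 mm over their backs; the gripper's body (75 mm by 190 mm) begins 51 mm behind the grasp point.
Start: joints at [1.136, 0.22, 1.526, -0, 1.395, -0.126], TCP at [189.946, 595.43, 222.538] pointing down, gripper open.
Joint ranges: [-2.98, 2.98], [-0.91, 2.08], [0.09, 2.57], [-1.24, 4.39], [0.2, 2.65], [-2.68, 2.68]. Speed limits (rad/s): [2.57, 2.57, 3.01, 3.14, 3.14, 3.14].

INTERFACE

Orientations are given as a unit quaternion [x, y, z, w].
In Python, from station import bot, vision, order gives the robot as it stands.
- The arm moves only by the tool step_arm, never from a script. Its arguments are lists of equal length, an entry for each row: "slide": the shift along the tool's x, y, z in mm, a list of three; "angular": the turn, a rotation vector about the tool's x, y, z in rad, a list of three. A call has 1 to 12 rows; each row is the pose to reach, as a shift and turn from the pose commanded when the call began, along the tool's axes at that moment; what a row does not reach only later rows make up. A row lasts 1/8 s, in which the tool goes at most 62.5 mm and 10.7 degrees, less where a joint would pass 70% of its speed; a pose out of reach is approached as far as the arm can. A call with a gripper value outside its range is refused whole. "grip" is the finger opening in mm, from 0 to 87, set as the call begins (left out, the last holds). The fingers move at their own pace and stop on an object; "grip_force" is the grip in N (left out, the last holds). Time passes only in rows, so rows that repeat a pose let the fingers close. It gives the time, the measured TCP pose, the force and the opening at its end, in the units of the state.
- bot.sense(): the state, without advancing time (a new reading comes with each control period).
- vision.grab_frame(name): name is "scene" or "top" or "wrist"; returns a dict with "img" (384x512x3 uint8, blue, green, red), "fx", "fy", "cx", "cy" (pixels), "position" and "orientation" of the camera in the world. Camera axes: x right, y down, z forward; pixel columns grow to the right and rows downward; lengths in mm; the calibration is good to about 2 mm. A picture is of the moment at which its call begins. There is no depth.
- order.job_done(): hands the job in, once; it reports no verdict.
The state is a dict: "t": time; "joints": joint angles; "joint_velocities": joint speeds; "joint_torque": joint torques, N m; "tool_pos": TCP position; "tool_rot": TCP orientation; "ft_force": force on the tool from outside, world axes, zero at the start; "ft_torque": the same for the moment, N m; "opening": opening from 0.0 (shut) to 1.0 (fully open).
Only numpy, scipy, OpenCV 4.12 (cv2) and the standard library are available. Lean on these libraries where they do the work, as an engineer would, in place of code of your own. Each camera call takes 0.05 s, during which the arm holds its last target. There are 200 camera calls.

TASK

Take the yellow-headed key out of the wooden key block, push and wiggle it past the sticky pins until it is fully home in the slot of the yellow key switch, then turn it a quarter clockwise (seen from above) against its spring. The switch is hold-to-run: finish with the key still gripped and held turned, do not let go. Leave the blue key and everything else on the bench where it is.

Things in the scene. Friction and masses are not known exactly. Their poses are not given: they have to be found in the camera images.
- key: the key to use, yellow bow, standing upright in one of the key block's two slots. Origin: on its axis at the underside of its round shoulder (20 mm dia, 4 mm thick), which rests on the block's top; z up along the key. A half turn about z makes no difference. About 60 g
- key_bow (a point): middle of the key's yellow plastic bow, on the axis 28 mm above the key's origin. Bow: 10 mm thick along the key's x (pinch it across this), 32 mm wide along its y, from 10 to 46 mm above the origin
- key_tip (a point): tip of the key's blade, on the axis 34 mm below the key's origin. Below the shoulder: a round 5 mm waist 6.5 mm long, then a steel blade 5 mm thick (key's x) and 13 mm wide (y), tapering over the last 8 mm to 1.6 x 8 mm at the tip
- spare_key: the same key with a blue bow, in the other slot of the block; leave it there. Origin and axes as for the yellow key
- key_block: fixed dark wood block 70 (x) x 150 (y) x 45 mm high; origin at the centre of its underside. Two slots 8 x 16 mm, 39 mm deep, 40 mm either side of its centre along its y; which key stands in which slot varies
- run_switch: fixed grey switch box 90 x 90 x 65 mm high with a YELLOW top plate; origin at the centre of its underside, z up. The key slot is in the middle of the top, 6 mm wide along the box's x and 14 mm long along its y (the black tick marks lie on the slot's line; the green ticks show the turned position)
- run_switch_mouth (a point): centre of the slot at the yellow switch's top face, 65 mm above the bench; axes as the box. 1 mm chamfer. The key is fully home when its shoulder rests on the face, its origin at this point. The top plate (4 mm) stops the key from turning until it is home and from coming out once turned
- run_switch_pins (a point): inside the slot, on its axis, 19 mm below the top face: here two small steel pins (14 and 23 mm down) stand in the slot from either side and slide aside stiffly as the blade passes, then stay there. Pushing past them takes about 5 to 15 N; small twists to and fro about the key's axis (it has about 4 degrees of play) help them aside
- run_plug (a joint): turning of the lock cylinder inside the yellow switch, rad: 0 at rest with the slot in line with the box's y, growing as the key is turned clockwise seen from above, stop at 1.6. A spring (0.03 N m at rest, 0.11 N m at the quarter turn) plus a little friction turns it back when let go. The key has about 0.08 rad of play in it
- other_switch: the same fixed box with a BLUE top plate; not used. Origin at the centre of its underside
- tape_roll: masking tape roll lying flat, 100 mm dia, 25 mm high; bystander, origin at the centre of its underside
- sanding_block: cork sanding block 70 x 100 x 30 mm; bystander, origin at the centre of its underside
- can_lid: round dark can lid, 90 mm dia, 8 mm high; bystander, origin at the centre of its underside
- filler_jar: jar with blue cap, 60 mm dia, 60 mm high; bystander, origin at the centre of its underside
- varnish_can: blue varnish can, 100 mm dia, 120 mm high; bystander, origin at the centre of its underside
- sander: yellow and black palm sander, 105 x 110 mm foot, 120 mm high; bystander, origin at the centre of its underside

How it is judged:
By the outcome, as a careful person would: the job done as asked, in the order asked, and still so for the second after the job is handed in, while the arm keeps its last pose, push and grip.
It also fails if it takes over 67 s, if anything falls off the work surface, if the arm or the gripper's body presses on something with over 40 N, if the wrist force passes 120 N, or if a joint passes its speed limit or range.

## Working session

There is one attempt and no reset: what is moved stays moved. The work goes in short steps, Python scripts to look and compute and a tool call to move; the robot and the scene stay as the last step left them, time stands still between calls to the robot, and variables do not carry over. Pictures are saved under pics/ and viewed, about 8 in all and at most 12, crops included, and the job is handed in when it is done.

Besides the shell and the picture viewer there is one more tool, called after "Request:" as name(argument=value, ...) on one line, values as JSON. step_arm: Moves the arm, as the interface text tells. Its arguments: {"type":"object","properties":{"slide":{"type":"array"},"angular":{"type":"array"},"grip":{"type":"number"},"grip_force":{"type":"number"}},"required":["slide","angular"]}

```bash
mkdir -p pics; ls; cat > h.py <<'E'
import numpy as np, cv2
from scipy.spatial.transform import Rotation as R
from station import bot, vision, order
def ray(f,u,v):
    d=R.from_quat(f["orientation"]).apply([(u-f["cx"])/f["fx"],(v-f["cy"])/f["fy"],1.]); return np.array(f["position"],float),d
def plane(f,u,v,z):
    p,d=ray(f,u,v); return p+d*(z-p[2])/d[2]
def proj(f,P):
    c=R.from_quat(f["orientation"]).inv().apply(np.array(P,float)-f["position"]); return np.array([f["fx"]*c[0]/c[2]+f["cx"],f["fy"]*c[1]/c[2]+f["cy"]])
def comps(f,lo,hi,mina=15):
    m=cv2.inRange(cv2.cvtColor(f["img"],cv2.COLOR_BGR2HSV),np.array(lo),np.array(hi))
    n,l,s,c=cv2.connectedComponentsWithStats(m)
    return [(s[i],c[i],l==i) for i in range(1,n) if s[i][4]>=mina]
def st():
    s=bot.sense(); print("t",s["t"],"pos",np.round(s["tool_pos"],1),"R",np.round(R.from_quat(s["tool_rot"]).as_matrix(),3).tolist(),"F",np.round(s["ft_force"],1),"T",np.round(s["ft_torque"],2),"o",round(s["opening"],3)); return s
E
python3 - <<'E'
from h import *
st()
f=[vision.grab_frame(n) for n in("top","scene")]
for n,x in zip(("top","scene"),f):
    cv2.imwrite(f"pics/{n}0.png",x["img"]); print(n,x["position"],x["orientation"],x["fx"])
    for s,c,_ in comps(x,(20,120,100),(35,255,255)): print(" yel",s,c.round(1))
E
```

```text
pics
t 0.0 pos [189.7 594.9 221.4] R [[0.304, -0.001, -0.953], [0.953, -0.002, 0.304], [-0.002, -1.0, 0.0]] F [-1.  -0.5  0.2] T [-0.02 -0.01  0.03] o 1.002
top [ 426.21282199  -10.82657796 1294.85061896] [ 0.70725    -0.70543731  0.03212066 -0.03352461] 381.00623188786363
 yel [ 420    0   20   69 1204] [429.6  33.6]
 yel [103 171  18  18 244] [111.7 179.5]
 yel [104 170  29  26 162] [124.5 184.8]
 yel [323 171  32  31 731] [338.7 186.2]
 yel [159 179  10   4  31] [163.4 180.9]
 yel [476 253  21  34 673] [485.9 269.5]
scene [1720.86360133  143.50494202  824.75222905] [ 0.58975044  0.64073763 -0.37066117 -0.3228932 ] 481.4185662427785
 yel [ 30 117  39  45 845] [ 48.3 141.3]
 yel [ 17 172  17  34 232] [ 25.1 187.3]
 yel [397 195  22  13 216] [407.6 200.8]
 yel [139 197  34  19 560] [155.9 206.1]
 yel [344 206  12  12 130] [349.2 211.5]
 yel [387 206  37  32 453] [403.8 224.6]
 yel [   5  330   44   54 1124] [ 24.1 353.3]
```

```bash
python3 -c "
import cv2,numpy as np
a=[cv2.imread(f'pics/{n}0.png') for n in('top','scene')]
cv2.imwrite('pics/both.png',np.vstack([cv2.resize(i,(400,300)) for i in a]))"
```

```text
(no output)
```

View pics/top0.png

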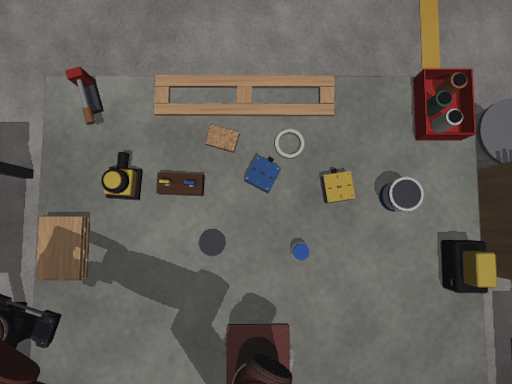

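View pics/scene0.png

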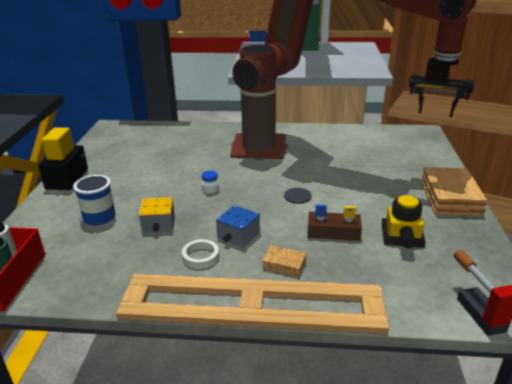

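The top view shows the yellow switch at (338,186), the key block at (180,183), the yellow bow at (163,181) on the block's left, and blue at (189,183). The scene view agrees. Next I turn these into positions.

```bash
python3 - <<'E'
from h import *
f=vision.grab_frame("top")
def rect(mask,z):
    c=max(cv2.findContours(mask.astype(np.uint8),cv2.RETR_EXTERNAL,cv2.CHAIN_APPROX_NONE)[0],key=cv2.contourArea)
    b=cv2.boxPoints(cv2.minAreaRect(c)); P=np.array([plane(f,*q,z)[:2] for q in b]); print(P.mean(0).round(1),[(round(float(np.hypot(*(P[i]-P[i-1])))),round(float(np.degrees(np.arctan2(*(P[i]-P[i-1])[::-1]))),1)) for i in (1,2)])
for s,c,m in comps(f,(20,120,100),(35,255,255)):
    if 320<c[0]<350: print("switch");rect(m,65)
    if 155<c[0]<170: print("key", plane(f,*c,91).round(1));rect(m,91)
for s,c,m in comps(f,(0,60,25),(18,255,110),300):
    if 150<c[0]<210 and 160<c[1]<200: print("block",c);rect(m,45)
w=vision.grab_frame("wrist"); s=bot.sense()
Rt=R.from_quat(s["tool_rot"]).as_matrix(); print("cam in tool",Rt.T@(np.array(w["position"])-s["tool_pos"]),(Rt.T@R.from_quat(w["orientation"]).as_matrix()).round(2).tolist(),w["fx"])
E
```

```text
switch
[ 551.4 -260.9] [(90, -80.3), (91, -171.7)]
key [564.3 301.9  91. ]
[565.5 301.3] [(29, -89.9), (10, -178.6)]
block [180.13950762 183.49941383]
[561.7 258.3] [(71, -0.6), (154, -92.1)]
cam in tool [   0.92348246 -162.21314266   71.78232005] [[1.0, 0.0, 0.0], [-0.0, -0.27, 0.96], [0.0, -0.96, -0.27]] 284.21286104530947
```

Request:
step_arm(slide=[[-55,24,-150],[-110,48,-297],[-165.5,72,-445.5],[-165.5,72,-445.5],[-165.5,72,-445.5],[-165.5,72,-445.5],[-165.5,72,-445.5],[-165.5,72,-445.5],[-165.5,72,-445.5],[-165.5,72,-445.5],[-165.5,72,-445.5],[-165.5,72,-445.5]], angular=[[0,0.18,0],[0,0.36,0],[0,0.54,0],[0,0.72,0],[0,0.9,0],[0,1.08,0],[0,1.262,0],[0,1.262,0],[0,1.262,0],[0,1.262,0],[0,1.262,0],[0,1.262,0]], grip=60)

```text
t: 1.7
tool_pos: [563.4, 303.5, 150.9]
tool_rot: [-0.707, -0.001, 0.0, 0.707]
ft_force: [0.2, -0.1, 1.1]
opening: 0.692
```

```bash
python3 - <<'E'
from h import *
st()
f=vision.grab_frame("wrist"); cv2.imwrite("pics/w1.png",f["img"])
for s,c,m in comps(f,(20,120,60),(35,255,255),60): print("yel",s,c.round(1))
print("pred bow top",proj(f,[564,302,91]),"blocktop c",proj(f,[561.7,258.3,45]))
E
```

```text
t 1.7 pos [563.4 303.5 150.9] R [[1.0, 0.0, -0.002], [0.002, 0.0, 1.0], [0.0, -1.0, 0.0]] F [ 0.2 -0.1  1.1] T [-0.12  0.04 -0.03] o 0.692
yel [ 222    0   82   29 1712] [262.8  11.5]
yel [ 205   11  112   67 3153] [258.1  55.7]
yel [253 179  14  46 546] [259.4 202.4]
yel [133 237  21  50 518] [141. 262.]
yel [361 237  21  50 508] [373.3 261.9]
yel [ 182  296  318   17 3784] [353.7 305.2]
pred bow top [255.30810575 205.62050937] blocktop c [253.27141004 231.71579221]
```

View pics/w1.png

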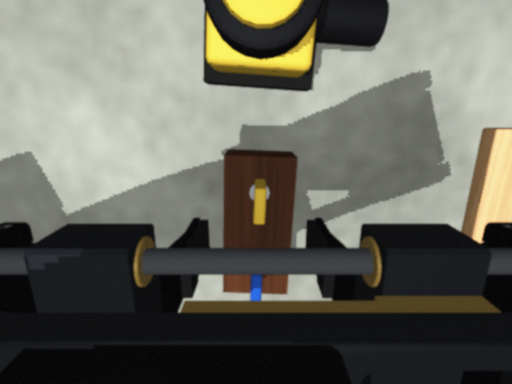

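The wrist view shows the yellow bow at cols 253-267, rows 179-225, clear of the fingers, with the block around it. The jaws straddle it correctly. Now I refine its x, y and yaw.

```bash
python3 - <<'E'
from h import *
f=vision.grab_frame("wrist")
m=[m for s,c,m in comps(f,(20,120,60),(35,255,255),60) if 250<c[0]<270 and 180<c[1]<225][0]
H=cv2.cvtColor(f["img"],cv2.COLOR_BGR2HSV)
for r in range(179,226,5):
    c=np.where(m[r])[0]; print(r,c.min(),c.max(),H[r,int(c.mean())],"z91",plane(f,c.mean(),r,91)[:2].round(1),"z55",plane(f,c.mean(),r,55)[:2].round(1))
r=np.where(m.any(1))[0]; print(plane(f,260,r.max()+.5,91),plane(f,260,r.min()-.5,55))
# block edges at z=45
bm=cv2.inRange(H,(0,60,25),(18,255,110))
for r in (165,200,225): 
    c=np.where(bm[r,215:300])[0]+215; print(r,[plane(f,x,r,45)[:2].round(1) for x in(c.min()-.5,c.max()+.5)])
E
```

```text
179 256 263 [ 22 186  96] z91 [567.5 324.4] z55 [567.9 315.9]
184 255 265 [ 23 191 107] z91 [567.9 320.3] z55 [568.3 311.1]
189 255 265 [ 23 185 176] z91 [567.9 316.1] z55 [568.4 306.2]
194 255 265 [ 24 183 198] z91 [567.9 311.9] z55 [568.4 301.3]
199 254 265 [ 23 183 197] z91 [567.6 307.6] z55 [567.9 296.3]
204 253 265 [ 23 184 195] z91 [567.2 303.3] z55 [567.5 291.3]
209 253 265 [ 24 184 194] z91 [567.2 298.9] z55 [567.5 286.3]
214 253 265 [ 24 185 194] z91 [567.2 294.5] z55 [567.5 281.1]
219 253 264 [ 24 185 192] z91 [566.8 290.1] z55 [567. 276.]
224 255 263 [ 22 175 125] z91 [567.2 285.6] z55 [567.5 270.8]
[568.06246713 285.1549074   91.        ] [568.31637394 316.35041563  55.        ]
165 [array([533.5, 327.2]), array([603.3, 327.3])]
200 [array([532.4, 292.1]), array([601.7, 292.2])]
225 [array([531.6, 265.5]), array([600.6, 265.6])]
```

Request:
step_arm(slide=[[4,30,-2],[4,50,-2],[4,65,-2],[4,80,-2],[4,90,-2],[4,97,-2],[4,97,-2],[4,97,-2]], angular=[[0,0.037,0],[0,0.037,0],[0,0.037,0],[0,0.037,0],[0,0.037,0],[0,0.037,0],[0,0.037,0],[0,0.037,0]], grip=60)

```text
t: 2.8
tool_pos: [568.5, 300.5, 54.2]
tool_rot: [-0.707, 0.013, -0.013, 0.707]
ft_force: [0.4, -0.3, 0.9]
opening: 0.688
```

```bash
python3 - <<'E'
from h import *
st()
f=vision.grab_frame("wrist"); cv2.imwrite("pics/w2.png",f["img"][100:300,100:420])
for s,c,m in comps(f,(20,120,60),(35,255,255),60): print("yel",s,c.round(1))
print(proj(f,[567.5,301.6,91]))
E
```

```text
t 2.8 pos [568.5 300.5  54.2] R [[0.999, 0.001, 0.037], [-0.037, 0.0, 0.999], [0.001, -1.0, 0.0]] F [ 0.4 -0.3  0.9] T [-0.08  0.02  0.03] o 0.688
yel [ 148    0  183   52 7778] [241.6  25. ]
yel [240 211  22  38 675] [250.7 230.8]
yel [133 237  21  50 526] [141.  261.7]
yel [361 237  21  50 527] [373.2 261.9]
yel [241 274  20  18 352] [250.6 282.4]
yel [ 182  296  318   17 4095] [352.5 305.6]
[250.88997394 263.92832722]
```

Request:
step_arm(slide=[[-1,0,1],[-1,0,1]], angular=[[0,0,0],[0,0,0]])

```text
t: 3.1
tool_pos: [567.2, 301.6, 53.9]
tool_rot: [-0.707, 0.013, -0.013, 0.707]
ft_force: [0.0, -0.1, -0.4]
opening: 0.686
```

Request:
step_arm(slide=[[0,0,0],[0,0,0],[0,0,0],[0,0,0],[0,0,0],[0,0,0],[0,0,0],[0,0,0]], angular=[[0,0,0],[0,0,0],[0,0,0],[0,0,0],[0,0,0],[0,0,0],[0,0,0],[0,0,0]], grip=0, grip_force=45)

```text
t: 4.1
tool_pos: [566.9, 301.4, 53.5]
tool_rot: [0.707, -0.013, 0.013, -0.707]
ft_force: [-1.8, -0.0, 0.7]
opening: 0.108
```

```bash
python3 - <<'E'
from h import *
st()
E
```

```text
t 4.1 pos [566.9 301.4  53.5] R [[0.999, -0.0, 0.037], [-0.037, -0.0, 0.999], [-0.0, -1.0, -0.0]] F [-1.8 -0.   0.7] T [-0.12  0.31  0.03] o 0.108
```

Request:
step_arm(slide=[[0,-10,0],[0,-25,0],[0,-45,0],[0,-70,0],[0,-90,0],[0,-90,0]], angular=[[0,0,0],[0,0,0],[0,0,0],[0,0,0],[0,0,0],[0,0,0]])

```text
t: 4.85
tool_pos: [568.9, 302.1, 146.9]
tool_rot: [-0.706, 0.011, -0.015, 0.708]
ft_force: [0.3, 0.4, -1.0]
opening: 0.111
```

```bash
python3 - <<'E'
from h import *
st()
f=vision.grab_frame("scene"); cv2.imwrite("pics/s2.png",cv2.resize(f["img"][80:290,120:450],(792,504)))
E
```

```text
t 4.85 pos [568.9 302.1 146.9] R [[0.999, 0.005, 0.037], [-0.037, 0.002, 0.999], [0.005, -1.0, 0.002]] F [ 0.3  0.4 -1. ] T [-0.11  0.03 -0.06] o 0.111
```

View pics/s2.png

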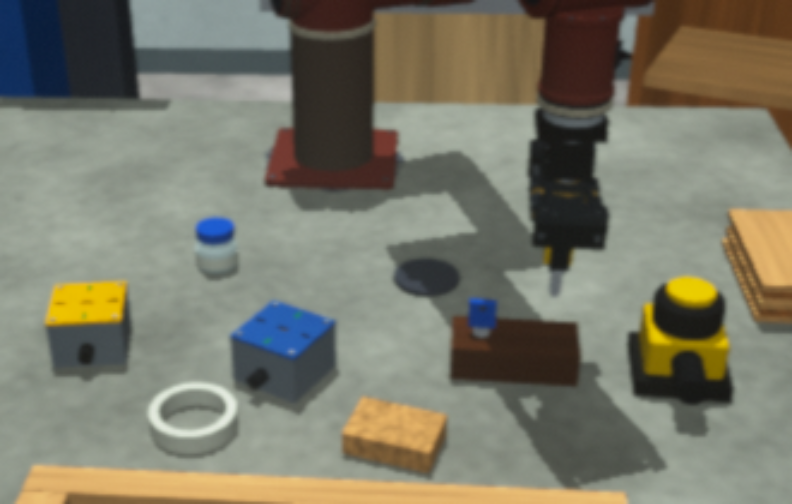

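Key is held upright and clear; the blue key stays put. In the scene view the switch's black ticks run along world y. Going over to it.

Request:
step_arm(slide=[[0,-9,-25],[0,-18,-70],[1,-18,-125],[1,-18,-185],[1,-18,-245],[2,-18,-305],[2,-18,-365],[2,-18,-425],[3,-18,-480],[3,-18,-525],[3,-18,-550],[3,-18,-563]], angular=[[0,0,0],[0,-0.02,0],[0,-0.04,0],[0,-0.06,0],[0,-0.08,0],[0,-0.1,0],[0,-0.12,0],[0,-0.14,0],[0,-0.16,0],[0,-0.18,0],[0,-0.194,0],[0,-0.194,0]])

```text
t: 6.4
tool_pos: [547.7, -263.2, 160.7]
tool_rot: [-0.705, -0.054, 0.055, 0.705]
ft_force: [0.5, 0.2, -0.3]
opening: 0.111
```

Request:
step_arm(slide=[[0,0,0],[0,0,0]], angular=[[0,0,0],[0,0,0]])

```text
t: 6.65
tool_pos: [549.1, -260.3, 161.3]
tool_rot: [-0.705, -0.056, 0.056, 0.705]
ft_force: [-0.5, -0.1, 1.0]
opening: 0.108
```

```bash
python3 - <<'E'
from h import *
st()
f=vision.grab_frame("wrist"); cv2.imwrite("pics/w3.png",cv2.resize(f["img"][100:300,126:386],(780,600)))
for s,c,m in comps(f,(20,120,60),(35,255,255),60): print("yel",s,c.round(1))
print(proj(f,[551.4,-260.9,65]))
E
```

```text
t 6.65 pos [ 549.1 -260.3  161.3] R [[0.988, -0.001, -0.157], [0.157, 0.001, 0.988], [-0.0, -1.0, 0.001]] F [-0.5 -0.1  1. ] T [-0.09  0.04 -0.01] o 0.108
yel [ 212  145   99  104 7786] [260.4 187.5]
yel [285 237   7  50 212] [288.6 262.1]
yel [223 238   7  49 219] [225.5 262.6]
yel [247 274  21  20 395] [257.2 283.4]
yel [  85  296  316   16 3790] [257.  305.1]
[257.13007543 192.51794138]
```

View pics/w3.png

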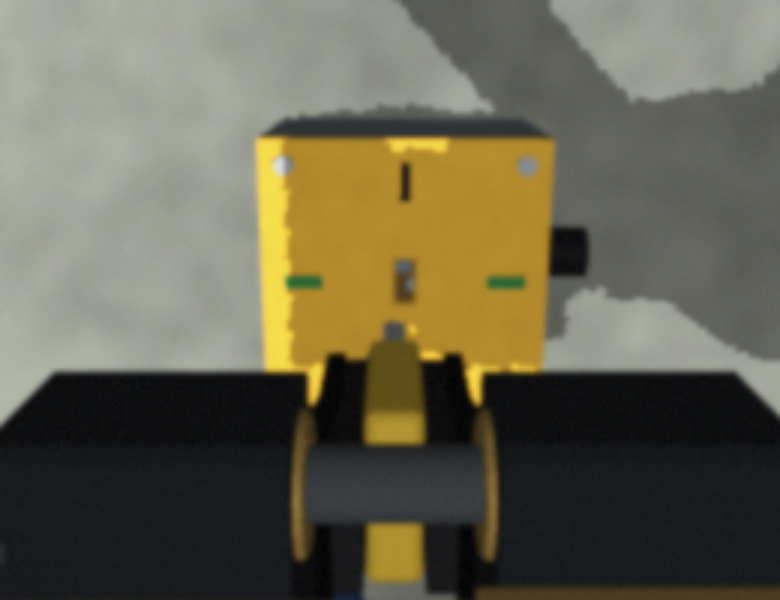

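The switch fills the centre of the view: slot at crop (404,280), black tick at (405,182), green ticks at (304,283) and (506,283), and the blade tip at (394,330). Next I measure these sub-pixel.

```bash
cat > m.py <<'E'
from h import *
s=st(); f=vision.grab_frame("wrist"); I=f["img"]; H=cv2.cvtColor(I,cv2.COLOR_BGR2HSV)
x,y,w,h=200,140,120,80
g=[c for _,c,_ in comps(f,(45,80,40),(85,255,255),8) if 130<c[1]<230 and 200<c[0]<320]
G=np.array([plane(f,*c,65)[:2] for c in sorted(g,key=lambda c:c[0])]); print("green",np.round(sorted(map(list,g)),1).tolist(),G.round(1).tolist())
if len(G)==2: d=G[1]-G[0]; print("mid",G.mean(0).round(1),"yaw deg",np.degrees(np.arctan2(d[1],d[0])).round(2),"sep",np.hypot(*d).round(1))
blk=((H[...,2]<70)|(H[...,1]<110)).astype(np.uint8)
blk[:, :240]=0; blk[:,285:]=0; blk[:152]=0; blk[225:]=0
n,l,st_,c=cv2.connectedComponentsWithStats(blk)
for i in range(1,n):
    if st_[i][4]>5: print("dark",st_[i],c[i].round(1),plane(f,*c[i],65)[:2].round(1))
Rt=R.from_quat(s["tool_rot"]); p=np.array(s["tool_pos"])
print("pred tip px",proj(f,p+Rt.apply([0,42.5,0])).round(1))
E
python3 m.py; python3 -c "
import cv2;i=cv2.imread('pics/w3.png');print(i[[250,265,280,295,310,330],404].tolist())"
```

```text
t 6.7 pos [ 549.3 -260.1  161.4] R [[0.988, -0.0, -0.157], [0.157, 0.001, 0.988], [-0.0, -1.0, 0.001]] F [-0.3  0.2  0.2] T [-0.05  0.01 -0.02] o 0.111
green [[226.8, 194.0], [294.0, 194.0]] [[523.4, -266.7], [586.4, -256.7]]
mid [ 554.9 -261.7] yaw deg 9.03 sep 63.7
dark [260 155   2  11  21] [260.5 160.2] [ 549.8 -229.9]
dark [258 187   6  11  42] [260.8 191.2] [ 554.8 -259. ]
dark [254 208   7   6  38] [257.  210.5] [ 554.3 -278.7]
dark [240 219   9   6  46] [243.9 221.9] [ 543.6 -292.3]
dark [266 218  14   7  73] [273.4 221.7] [ 571.9 -287.6]
pred tip px [254.3 210.7]
[[42, 137, 177], [98, 96, 90], [48, 67, 81], [29, 61, 81], [44, 138, 178], [60, 104, 126]]
```

Request:
step_arm(slide=[[1,10,-1],[3,25,-2.5],[3.4,40,-2.5],[3.4,42,-2.5],[3.4,42,-2.5],[3.4,42,-2.5]], angular=[[0,0,0],[0,0,0],[0,0,0],[0,0,0],[0,0,0],[0,0,0]])

```text
t: 7.5
tool_pos: [553.4, -263.6, 120.2]
tool_rot: [0.705, 0.056, -0.055, -0.705]
ft_force: [-0.4, 0.2, -0.9]
opening: 0.111
```

```bash
python3 m.py; python3 - <<'E'
from h import *
s=bot.sense(); f=vision.grab_frame("wrist"); cv2.imwrite("pics/w4.png",cv2.resize(f["img"][140:240,191:321],(780,600),interpolation=cv2.INTER_CUBIC))
Rt=R.from_quat(s["tool_rot"]); p=np.array(s["tool_pos"])
for q in ([0,42.5,4],[0,34.5,6.5],[0,-37.5,16],[0,-37.5,0],[0,0,0]): print(q,proj(f,p+Rt.apply(q)).round(1))
E
```

```text
t 7.5 pos [ 553.4 -263.6  120.2] R [[0.988, 0.001, -0.156], [0.156, -0.001, 0.988], [0.001, -1.0, -0.001]] F [-0.4  0.2 -0.9] T [-0.09 -0.02 -0.  ] o 0.111
green [[216.5, 203.4], [296.0, 203.5]] [[523.0, -266.7], [586.3, -256.8]]
mid [ 554.7 -261.7] yaw deg 8.93 sep 64.0
dark [256 158   2  13  26] [256.5 164. ] [ 549.8 -229.9]
dark [253 195   8  19  97] [257.  204.4] [ 555.4 -262.4]
dark [240 219   9   6  46] [243.9 221.9] [ 547.1 -279.1]
dark [266 218  15   7  81] [273.3 221.6] [ 570.9 -275.1]
pred tip px [254.3 210.7]
[0, 42.5, 4] [254.3 205.8]
[0, 34.5, 6.5] [254.2 206. ]
[0, -37.5, 16] [252.7 235.9]
[0, -37.5, 0] [252.9 265.8]
[0, 0, 0] [253.7 234. ]
```

View pics/w4.png

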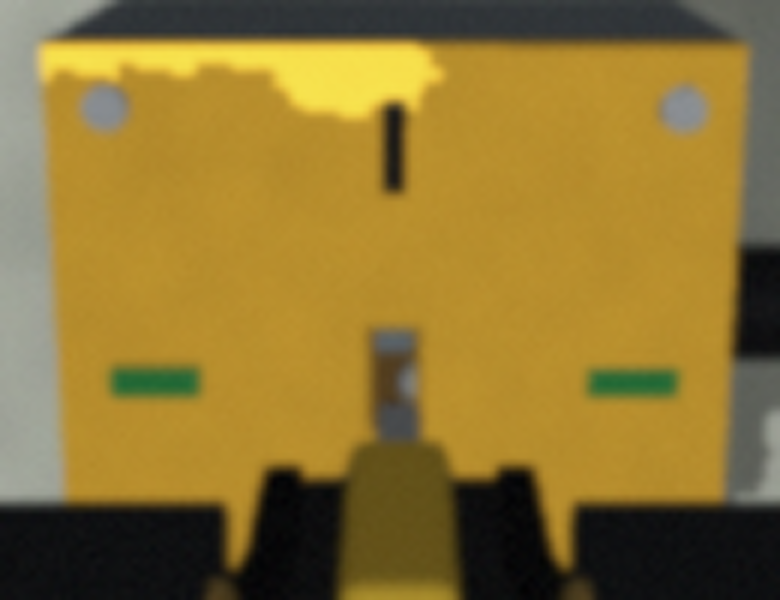

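Slot is at crop (394,382), with the blade end at (397,405) and the bow above it. The bow and tip both show the camera reading about 1.9 mm to the right, so I use the tip-to-slot difference: x −0.3, z +2.2.

Request:
step_arm(slide=[[-0.3,2,2.2],[-0.3,6,2.2],[-0.3,10,2.2],[-0.3,13,2.2],[-0.3,15,2.2],[-0.3,17,2.2],[-0.3,19,2.2],[-0.3,21,2.2],[-0.3,21,2.2]], angular=[[0,0,0],[0,0,0],[0,0,0],[0,0,0],[0,0,0],[0,0,0],[0,0,0],[0,0,0],[0,0,0]])

```text
t: 8.72
tool_pos: [552.3, -261.1, 98.3]
tool_rot: [-0.705, -0.055, 0.056, 0.705]
ft_force: [-0.5, -0.1, -0.3]
opening: 0.112
```

```bash
python3 - <<'E'
from h import *
st()
E
```

```text
t 8.725 pos [ 552.3 -261.1   98.3] R [[0.988, -0.0, -0.156], [0.156, 0.0, 0.988], [-0.0, -1.0, 0.0]] F [-0.5 -0.1 -0.3] T [-0.06  0.07  0.02] o 0.112
```

Tip is about 9 mm into the slot with no force. Pushing on with wiggles.

Request:
step_arm(slide=[[0,2,0],[0,4,0],[0,5,0],[0,6,0],[0,7,0],[0,8,0],[0,9,0],[0,10,0],[0,11,0],[0,12,0]], angular=[[0,0,0],[0,0.04,0],[0,-0.04,0],[0,0.04,0],[0,-0.04,0],[0,0.04,0],[0,-0.04,0],[0,0.04,0],[0,-0.04,0],[0,0,0]])

```text
t: 9.98
tool_pos: [552.2, -261.6, 87.4]
tool_rot: [0.705, 0.055, -0.056, -0.705]
ft_force: [-3.2, -0.6, 6.2]
opening: 0.108
```

```bash
python3 - <<'E'
from h import *
st()
E
```

```text
t 9.975 pos [ 552.2 -261.6   87.4] R [[0.988, -0.0, -0.156], [0.156, -0.001, 0.988], [-0.001, -1.0, -0.001]] F [-3.2 -0.6  6.2] T [-0.11  0.62 -0.01] o 0.108
```

Request:
step_arm(slide=[[-0.3,1,0],[-0.3,2,0],[-0.3,3,0],[-0.3,4,0],[-0.3,5,0],[-0.3,6,0],[-0.3,7,0],[-0.3,8,0],[-0.3,9,0],[-0.3,10,0]], angular=[[0,0.04,0],[0,-0.04,0],[0,0.04,0],[0,-0.04,0],[0,0.04,0],[0,-0.04,0],[0,0.04,0],[0,-0.04,0],[0,0.04,0],[0,0,0]])

```text
t: 11.22
tool_pos: [552.8, -261.6, 78.3]
tool_rot: [0.705, 0.056, -0.055, -0.705]
ft_force: [-2.5, 2.1, 9.5]
opening: 0.113
```

```bash
python3 - <<'E'
from h import *
st()
E
```

```text
t 11.225 pos [ 552.8 -261.6   78.3] R [[0.988, 0.001, -0.156], [0.156, -0.001, 0.988], [0.001, -1.0, -0.001]] F [-2.5  2.1  9.5] T [ 0.18  0.56 -0.16] o 0.113
```

Request:
step_arm(slide=[[0,1,0],[0,2,0],[0,3,0],[0,4,0],[0,5,0],[0,5,0],[0,5.5,0],[0,5.5,0]], angular=[[0,0.04,0],[0,-0.04,0],[0,0.04,0],[0,-0.04,0],[0,0.04,0],[0,-0.04,0],[0,0,0],[0,0,0]])

```text
t: 12.22
tool_pos: [553.1, -261.6, 73.4]
tool_rot: [0.705, 0.056, -0.055, -0.705]
ft_force: [-3.9, 2.3, 11.9]
opening: 0.109
```

```bash
python3 - <<'E'
from h import *
st()
f=vision.grab_frame("wrist"); a=cv2.resize(f["img"][140:240,191:321],(520,400),interpolation=cv2.INTER_CUBIC)
g=vision.grab_frame("scene"); b=cv2.resize(g["img"][160:240,115:195],(270,400),interpolation=cv2.INTER_CUBIC)
cv2.imwrite("pics/w5.png",np.hstack([a,b]))
E
```

```text
t 12.225 pos [ 553.1 -261.6   73.4] R [[0.988, 0.002, -0.156], [0.156, -0.001, 0.988], [0.002, -1.0, -0.001]] F [-3.9  2.3 11.9] T [ 0.43  0.63 -0.05] o 0.109
```

View pics/w5.png

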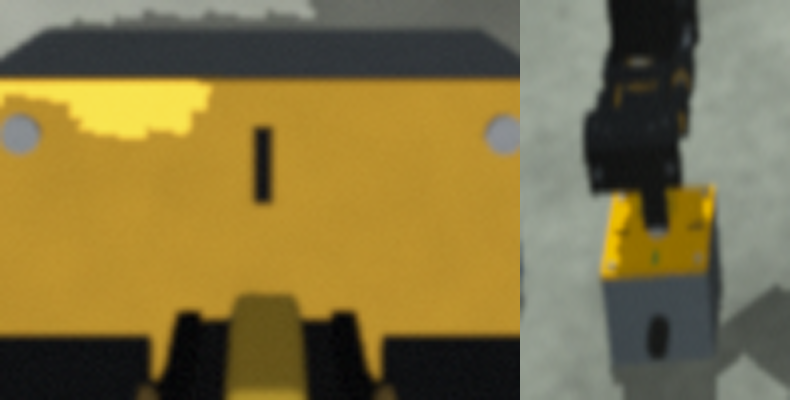

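In the wrist view the bow edge is at row 213.3, unchanged from before insertion, so the key has not slipped. The scene crop shows the shoulder at the plate. A small extra push with wiggles should confirm it's home.

Request:
step_arm(slide=[[-0.3,1.5,0],[-0.3,2,0],[-0.3,2,0],[-0.3,2,0],[-0.3,2,0]], angular=[[0,0.05,0],[0,-0.05,0],[0,0.05,0],[0,0,0],[0,0,0]])

```text
t: 12.95
tool_pos: [553.1, -261.7, 73.4]
tool_rot: [0.705, 0.056, -0.055, -0.704]
ft_force: [-6.8, 5.4, 21.9]
opening: 0.113
```

```bash
python3 - <<'E'
from h import *
st()
E
```

```text
t 12.95 pos [ 553.1 -261.7   73.4] R [[0.988, 0.002, -0.157], [0.157, -0.001, 0.988], [0.002, -1.0, -0.002]] F [-6.8  5.4 21.9] T [ 0.93  1.44 -0.15] o 0.113
```

Home: 10 N more push gave no movement. I'll ease the preload and turn clockwise (+ about tool y).

Request:
step_arm(slide=[[-0.3,-1,0.4],[-0.3,-1,0.4],[-0.3,-1,0.4],[-0.3,-1,0.4],[-0.3,-1,0.4],[-0.3,-1,0.4],[-0.3,-1,0.4]], angular=[[0,0,0],[0,0.1,0],[0,0.2,0],[0,0.3,0],[0,0.4,0],[0,0.5,0],[0,0.5,0]])

```text
t: 13.82
tool_pos: [552.9, -261.6, 73.4]
tool_rot: [0.697, -0.12, 0.122, -0.696]
ft_force: [-3.4, 2.9, 15.4]
opening: 0.116
```

```bash
python3 - <<'E'
from h import *
st()
E
```

```text
t 13.825 pos [ 552.9 -261.6   73.4] R [[0.941, 0.003, 0.337], [-0.337, -0.002, 0.941], [0.003, -1.0, -0.001]] F [-3.4  2.9 15.4] T [0.49 0.86 0.05] o 0.116
```

Request:
step_arm(slide=[[0,0,0],[0,0,0],[0,0,0],[0,0,0],[0,0,0],[0,0,0],[0,0,0],[0,0,0],[0,0,0],[0,0,0]], angular=[[0,0.14,0],[0,0.28,0],[0,0.42,0],[0,0.56,0],[0,0.7,0],[0,0.84,0],[0,0.98,0],[0,1.08,0],[0,1.14,0],[0,1.14,0]])

```text
t: 15.08
tool_pos: [553.2, -262.1, 73.4]
tool_rot: [-0.521, 0.476, -0.479, 0.522]
ft_force: [-2.8, 2.0, 13.3]
opening: 0.112
```

```bash
python3 - <<'E'
from h import *
s=st(); print(s["joints"])
f=vision.grab_frame("wrist"); a=cv2.resize(f["img"][140:300,171:341],(520,490),interpolation=cv2.INTER_CUBIC)
g=vision.grab_frame("scene"); b=cv2.resize(g["img"][160:240,115:195],(270,490),interpolation=cv2.INTER_CUBIC)
cv2.imwrite("pics/w6.png",np.hstack([a,b]))
E
```

```text
t 15.075 pos [ 553.2 -262.1   73.4] R [[0.087, 0.004, 0.996], [-0.996, -0.003, 0.087], [0.003, -1.0, 0.003]] F [-2.8  2.  13.3] T [0.18 0.78 0.08] o 0.112
[-5.71018252e-01  3.32441154e-01  1.68553268e+00 -3.33454825e-04
  1.11912027e+00  9.12337526e-01]
```

View pics/w6.png

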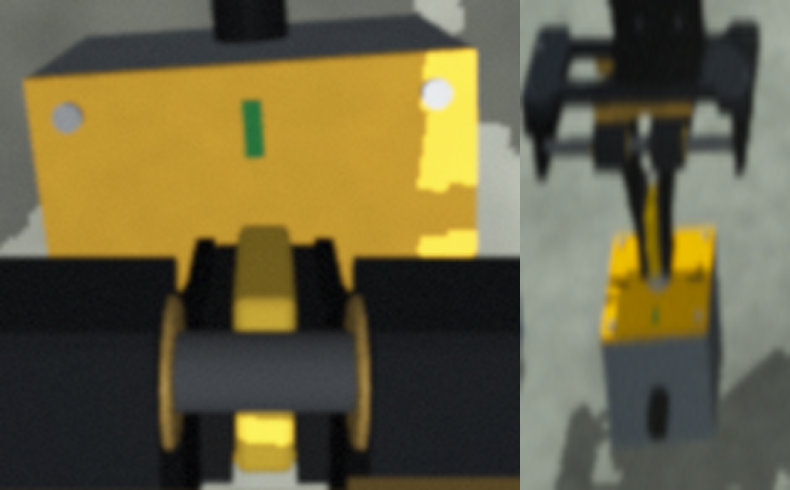

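The green tick is in line with the bow, tilted about 4°, and the bow sits square in the pads. The key has turned 94° with play included, so I add a touch more to take up the play.

Request:
step_arm(slide=[[0,0,0],[0,0,0],[0,0,0],[0,0,0],[0,0,0],[0,0,0],[0,0,0],[0,0,0]], angular=[[0,0.03,0],[0,0.03,0],[0,0.03,0],[0,0.03,0],[0,0.03,0],[0,0.03,0],[0,0.03,0],[0,0.03,0]])

```text
t: 16.18
tool_pos: [553.2, -262.1, 73.4]
tool_rot: [-0.514, 0.484, -0.487, 0.515]
ft_force: [-3.2, 0.8, 14.1]
opening: 0.112
```

```bash
python3 - <<'E'
from h import *
s=st(); print("yaw",np.degrees(R.from_quat(s["tool_rot"]).as_matrix()[1::-1,0]@np.array([0,0])),np.degrees(np.arctan2(*R.from_quat(s["tool_rot"]).as_matrix()[[1,0],0])))
order.job_done()
E
```

```text
t 16.175 pos [ 553.2 -262.1   73.4] R [[0.058, 0.004, 0.998], [-0.998, -0.003, 0.058], [0.003, -1.0, 0.003]] F [-3.2  0.8 14.1] T [0.21 0.76 0.2 ] o 0.112
yaw 0.0 -86.65849099074161
the job is handed in; nothing more can be done
```

I took the yellow key out of the block, wiggled it past the pins until it was home in the yellow switch, and turned it clockwise. I then handed the job in at about 16 s, with the key still gripped at 45 N and held turned.

- **Home:** the key's shoulder is at about 64.9 mm against the 65 mm face. Raising the push from 12 to 22 N gave no further movement.
- **Turn:** the gripper turned about 95.7°. After up to 0.08 rad of play, that puts the cylinder at roughly 1.59 rad, by estimate, since the joint itself can't be read. The torque about the key axis rose to about 0.2 N m.
- **Grip and surroundings:** the last picture, about 2° before the final turn, showed the bow square in the pads and the green tick in line with it. When the key came out of the block, a scene picture showed the blue key still in its slot. I took no full picture of the bench after that, but felt no unexpected contact.
- **Disagreements:** the wrist camera read about 2 mm to one side, so I lined up the key tip with the slot as seen together. A side force of about 3 N and a downward push of about 14 N remained at the end.

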